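# Mix a reagent vial on the touch vortex mixer

### The job

Get the vortex mixer going at full speed: push its dial down out of the off position and turn it clockwise, seen from above, as far as it goes. Then fetch the tall glass vial, seat it upright in the mixer's sprung ring cup and press it down until the cup stops, which keeps the mixer running. Finish like that, still gripping the vial by its sides and holding the cup pressed down, with the dial still at full speed; leave the two powder jars standing where they are.

Things in the scene. Friction and masses are not known exactly. Their poses are not given: they have to be found in the camera images.
- mixer: Grey vortex mixer, fixed to the desk, 206 mm (its x) by 136 mm (its y), flat top deck 65 mm high. Origin at the centre of its underside on the desk; its x axis points from the dial (front) to the ring cup (rear), z up. The dial's axis stands at x = -55 mm, the cup's at x = +47 mm, both y = 0.
- dial_grip (a point): Point on the dial's vertical axis, 26 mm above the deck (10 mm below the dial's flat top). The dial is a ribbed round black knob, 32 mm across and gripped from 12 to 36 mm above the deck, with a 39 mm skirt below that and a 54 mm bezel 4 mm high round it; nothing else stands within 50 mm of its axis. The point moves down with the dial.
- dial_push (a joint): How far the dial is pushed down: 0 up, 0.006 m fully down; sprung, 3 N to start and 8 N fully down. At off a lock lets the dial turn only while it is pushed in at least 4 mm, for the first 0.8 rad of the turn; beyond that it turns either way.
- dial (a joint): Dial angle, clockwise seen from above: 0 off, 1.4 rad full speed (stop). It stays where it is left; light friction.
- vial_center (a point): Centre, half-way up, of the tall round glass vial with a light ribbed cap: 86 mm tall, body 41 mm across up to 64 mm, cap 37 mm across above; about 0.11 kg; z axis along it. It stands upright on the desk in a loose group with the two shorter jars. A printer 0.19 m high stands on the desk between these and the mixer, from x = 0.57 back and about 0.34 m wide, with a sheet of paper on a low tray in front of it: carry the vial clear above it.
- cup_mouth (a point): Centre of the rim of the black ring cup, z up; the point moves down with the cup. The bore is 45 mm across and 18 mm deep to a flat floor; its flared mouth is about 56 mm across inside and 65 mm outside. Cup up, the rim is 111 mm above the desk. With the vial seated on the floor its centre is 25 mm above this point.
- cup (a joint): How far the ring cup is pressed down: 0 up, 0.009 m at its stop; spring: 4 N to start, 12 N at the stop. The mixer runs while it is pressed beyond 6 mm. The vial's weight alone does not press it.
- jar_narrow_center (a point): Centre, half-way up, of a narrow white powder jar, 38 mm across and 67 mm tall; to be left alone.
- jar_wide_center (a point): Centre, half-way up, of a wider white powder jar, 46 mm across and 67 mm tall; to be left alone.
Not all that is in view belongs to the job. Leave any green, purple or red look-alike of the part that bears vial_center alone.

How it is judged:
By the outcome, as a careful person would: the job done as asked, in the order asked, and still so for the second after the job is handed in, while the arm keeps its last pose, push and grip.
It also fails if it takes over 64 s, if anything falls off the work surface, if the arm or the gripper's body presses on something with over 40 N, if the wrist force passes 120 N, or if a joint passes its speed limit or range.

### The arm

A 6-joint arm with a two-finger parallel gripper is mounted at the origin on a cart in front of the work surface, level with it; the furniture and walls round the work are solid. World frame = base frame: x ahead of the robot, y to its left, z up, the work surface at z = 0. Lengths are in m, angles in rad, forces in N, time in s.
With the tool pointing down it reaches from about 0.35 to 0.95 m from the base axis. Payload 17.4 kg.
Tool frame: the origin (TCP) lies at the very end of the fingers, on their centre line; the grasp point (between the pads) lies 19 mm behind it; z points along the fingers, y is the line along which they close (so a half turn about z gives the same grasp; the last joint's range is limited). The gripper opens to 93 mm and grips with 3 to 60 N. Pads are 15 mm wide; open, the fingers measure 128 mm over their backs; the gripper's body (75 mm by 188 mm) begins 65 mm behind the grasp point.
Start: joints at [1.179, 0.116, 1.442, -0, 1.584, -0.038], TCP at [0.234, 0.633, 0.219] pointing down, gripper open.
Joint ranges: [-2.83, 2.83], [-0.83, 2.19], [0.07, 2.5], [-1.14, 4.28], [0.01, 3], [-2.97, 2.97]. Speed limits (rad/s): [1.89, 1.89, 2.22, 3.14, 3.14, 3.14].

### API

Orientations are given as [roll, pitch, yaw] about the fixed x, y, z axes, in that order (R = Rz(yaw) Ry(pitch) Rx(roll)).
In Python, from workcell import ctrl, cams, order gives the robot as it stands.
- The arm moves only by the tool carry_out, never from a script. Its argument "steps" is one flat list of numbers, 6 for each row, row after row: the shift along the tool's x, y, z in cm, then the turn, a rotation vector about the tool's x, y, z in rad. A call has 1 to 10 rows; each row is the pose to reach, as a shift and turn from the pose commanded when the call began, along the tool's axes at that moment; what a row does not reach only later rows make up. A row lasts 1/10 s, in which the tool goes at most 50 mm and 8.59 degrees, less where a joint would pass 70% of its speed; a pose out of reach is approached as far as the arm can. A call with a gripper value outside its range is refused whole. "hand" is the opening, from -1 (shut) to 1 (fully open), set as the call begins (left out, the last holds). The fingers move at their own pace and stop on an object; "force" is the grip in N (left out, the last holds). Time passes only in rows, so rows that repeat a pose let the fingers close. It gives the time, the measured TCP pose, the force, the opening and the grip force at its end, in the units of the state.
- ctrl.read_state(): the state, without advancing time (a new reading comes with each control period).
- cams.get_image(name): name is "side" or "top"; returns (picture, depth): 420x560x3 uint8, red, green, blue; 420x560 float32, m along the optical axis (not along the pixel's ray), 0 where there is no reading.
- cams.camera_info(name): a dict with "mtx" (3x3 intrinsics, pixels), "eye" and "attitude" of the camera in the world. Camera axes: x right, y up, looking along -z (the intrinsics and any distortion apply to the point x, -y, -z); pixel columns grow to the right and rows downward; lengths in m; the calibration is good to about 2 mm. A picture is of the moment at which its call begins. camera_info takes no time and is no camera call.
- order.close_job(): hands the job in; it is judged then, once.
The state is a dict: "time_s": time; "joints": joint angles; "joint_vel": joint speeds; "joint_efforts": joint torques, N m; "tcp_pos": TCP position; "eef_rot": TCP orientation; "wrist_force": force on the tool from outside, world axes, zero at the start; "wrist_torque": the same for the moment, N m; "grip_width": opening from 0.0 (shut) to 1.0 (fully open); "grip_force": force on a finger pad.
Only numpy, scipy, OpenCV 4.12 (cv2) and the standard library are available. Lean on these libraries where they do the work, as an engineer would, in place of code of your own. Each camera call takes 0.05 s, during which the arm holds its last target. There are 200 camera calls.

## Working session

There is one attempt and no reset: what is moved stays moved. The work goes in short steps, Python scripts to look and compute and a tool call to move; the robot and the scene stay as the last step left them, time stands still between calls to the robot, and variables do not carry over. Pictures are saved under pics/ and viewed, at most 10 in all, crops included, and the job is handed in when it is done.

Besides the shell and the picture viewer there is one more tool, called after "Emit:" as name(argument=value, ...), one argument or row to a line, values as JSON. carry_out: Moves the arm, as the interface text tells. Its arguments: {"type":"object","properties":{"steps":{"type":"array"},"hand":{"type":"number"},"force":{"type":"number"}},"required":["steps"]}

```bash
mkdir -p pics
cat > h.py <<'E'
import numpy as np, cv2
from workcell import ctrl, cams, order
from scipy.spatial.transform import Rotation as R
def grab(n):
    im,d=cams.get_image(n); return im,d
def Rm(a):
    a=np.array(a,float)
    if a.shape==(3,3): return a
    return R.from_euler('xyz',a).as_matrix() if a.size==3 else R.from_quat(a).as_matrix()
def cam(n):
    c=cams.camera_info(n); return np.array(c['mtx']),np.array(c['eye']),Rm(c['attitude'])
def ray(n,u,v):
    K,e,A=cam(n); d=np.linalg.solve(K,np.array([u,v,1.])); return e,A@np.array([d[0],-d[1],-d[2]])
def onplane(n,u,v,z):
    e,d=ray(n,u,v); return e+d*(z-e[2])/d[2]
def cloud(n,D):
    K,e,A=cam(n); v,u=np.mgrid[:D.shape[0],:D.shape[1]]
    x=(u-K[0,2])/K[0,0]*D; y=(v-K[1,2])/K[1,1]*D
    return np.stack([x,-y,-D],-1)@A.T+e
def proj(n,p):
    K,e,A=cam(n); q=A.T@(np.array(p)-e); q=K@np.array([q[0],-q[1],-q[2]]); return q[:2]/q[2]
E
python3 - <<'E'
from h import *
for n in('top','side'):
    im,d=grab(n); cv2.imwrite(f'pics/{n}0.png',im[...,::-1]); np.save(f'{n}0.npy',d); print(cams.camera_info(n))
print(ctrl.read_state())
E
```

```text
{'mtx': array([[388.74689611,   0.        , 274.51488022],
       [  0.        , 388.74689611, 208.47063021],
       [  0.        ,   0.        ,   1.        ]]), 'eye': array([0.31154931, 0.08848878, 0.96388755]), 'attitude': array([ 0.16830331, -0.00229665, -1.59836131])}
{'mtx': array([[536.1151154 ,   0.        , 275.48517822],
       [  0.        , 536.1151154 , 205.14347486],
       [  0.        ,   0.        ,   1.        ]]), 'eye': array([-0.15372551, -0.88893872,  1.05366945]), 'attitude': array([ 0.85817394,  0.01807535, -0.59648267])}
{'time_s': 0.1, 'joints': array([ 1.17922779e+00,  1.16414751e-01,  1.44215861e+00, -6.63030370e-06,
        1.58396040e+00, -3.77717934e-02]), 'joint_vel': array([ 0.00103202, -0.00239665, -0.00468958, -0.00048595,  0.00401849,
        0.00018716]), 'joint_efforts': array([ 1.95871282e-03, -7.22897887e+01, -6.23866940e+01,  7.80422869e-02,
        2.27600068e-02, -1.27397766e-04]), 'tcp_pos': array([0.23379344, 0.63304895, 0.21801943]), 'eef_rot': array([-3.14065197e+00, -2.89137387e-05,  2.78779581e+00]), 'wrist_force': array([-0.20106766, -1.00898836, -0.2436717 ]), 'wrist_torque': array([-0.04152142, -0.02926237,  0.03539409]), 'grip_force': 0.0, 'grip_width': 1.0004825108487183}
```

View pics/top0.png

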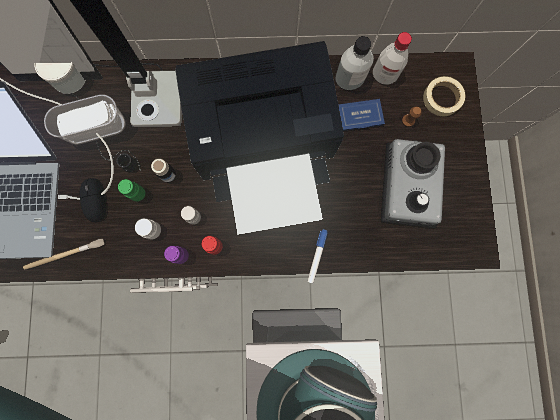

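View pics/side0.png

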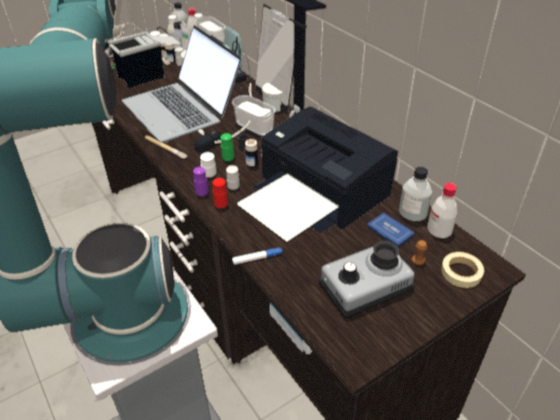

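The top view shows the mixer at (414,182) with its dial at (421,199) and cup at (425,157). The vial (light cap, dark body) is at (160,167), and the white jars are at (148,228) and (190,214). The green, purple and red look-alikes stand nearby. In the side view the vial is at (251,152) and the mixer at (367,275).

Run:
```python
from h import *
D=np.load('top0.npy'); P=cloud('top',D); im=cv2.imread('pics/top0.png')
z=P[...,2]
def reg(name,u0,u1,v0,v1,zl,zh):
    m=np.zeros(z.shape,bool); m[v0:v1,u0:u1]=True; m&=(z>zl)&(z<zh)&(D>0)
    p=P[m]; (c,r)=cv2.minEnclosingCircle(p[:,:2].astype(np.float32)); print(name,len(p),'mean',p.mean(0).round(4),'circ',np.round(c,4),round(r,4)); return p
p=reg('deck',375,455,130,235,.058,.072); print('rect',cv2.minAreaRect(p[:,:2].astype(np.float32)))
reg('dialtop',400,440,183,215,.094,.112)
reg('rim',400,448,135,178,.104,.118)
reg('vialcap',145,180,150,185,.078,.095)
reg('jarW',130,165,210,245,.058,.075)
reg('jarN',175,205,200,230,.058,.075)
reg('green',110,150,170,205,.06,.095)
reg('lampbits',105,140,145,175,.01,.2)
reg('printer',170,350,35,180,.12,.25)
c=np.hstack([cv2.resize(im[125:235,375:465],(360,440),interpolation=2),cv2.resize(im[130:240,110:220],(440,440),interpolation=2)]); cv2.imwrite('pics/c1.png',c)
```

```text
deck 2808 mean [ 0.5075 -0.2529  0.0635] circ [ 0.525  -0.2601] 0.1113
rect ((0.5254672169685364, -0.25945186614990234), (0.1266063153743744, 0.19522303342819214), 82.08186340332031)
dialtop 157 mean [ 0.4707 -0.2515  0.0993] circ [ 0.4715 -0.2522] 0.0163
rim 259 mean [ 0.5743 -0.2702  0.1084] circ [ 0.572  -0.2676] 0.0324
vialcap 183 mean [0.5697 0.3507 0.0836] circ [0.5706 0.3518] 0.0181
jarW 259 mean [0.4292 0.3877 0.0656] circ [0.4296 0.3886] 0.0209
jarN 177 mean [0.459  0.2851 0.0653] circ [0.4595 0.2858] 0.0173
green 238 mean [0.5211 0.4246 0.0807] circ [0.5227 0.427 ] 0.0182
lampbits 288 mean [0.5988 0.4579 0.0328] circ [0.6029 0.4703] 0.0392
printer 16009 mean [0.6781 0.1106 0.1683] circ [0.6861 0.111 ] 0.2011
```

View pics/c1.png

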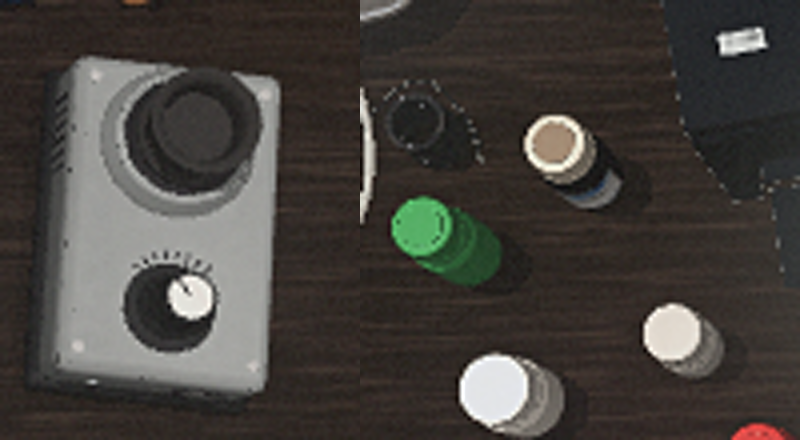

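Run:
```python
from h import *
for n,(u0,u1,v0,v1) in dict(top=(405,440,185,215),side=(335,365,258,285)).items():
    im=cv2.imread(f'pics/{n}0.png'); g=im.min(2); m=np.zeros(g.shape,np.uint8); m[v0:v1,u0:u1]=(g[v0:v1,u0:u1]>205)
    k,l,s,c=cv2.connectedComponentsWithStats(m); i=1+np.argmax(s[1:,4]); print('dial',n,s[i],onplane(n,*c[i],.101).round(4))
# rim: dark cup mask in side, predicted centre
D=np.load('top0.npy'); P=cloud('top',D); z=P[...,2]
for n in('top','side'): print(n,'cup px',proj(n,[.5725,-.268,.111]),'vial px',proj(n,[.5706,.3515,.086]))
for n,(u0,u1,v0,v1) in dict(top=(145,182,150,190),side=(238,265,135,170)).items():
    im=cv2.imread(f'pics/{n}0.png').astype(int); g=im.min(2); m=np.zeros(g.shape,np.uint8); m[v0:v1,u0:u1]=(g[v0:v1,u0:u1]>90)
    k,l,s,c=cv2.connectedComponentsWithStats(m); i=1+np.argmax(s[1:,4]); print('cap',n,s[i],c[i],onplane(n,*c[i],.086).round(4))
# obstacles around the vial above .1
m=(D>0)&(z>.095)&(abs(P[...,0]-.57)<.25)&(abs(P[...,1]-.351)<.3)
q=P[m]; 
for zl in(.095,.15,.25):
    s=q[q[:,2]>zl]; print(zl); 
    for y0 in np.arange(.2,.56,.03):
        t=s[(s[:,1]>=y0)&(s[:,1]<y0+.03)]; 
        if len(t): print(round(y0,2),len(t),'xmin',t[:,0].min().round(3),'zmax',t[:,2].max().round(3))
```

```text
dial top [418 194  10  10  76] [ 0.4708 -0.253   0.101 ]
dial side [345 262  10   8  64] [ 0.471  -0.2537  0.101 ]
top cup px [426.68924705 154.18803034] vial px [157.90928631 165.09870615]
side cup px [385.52469663 248.95602889] vial px [250.50741899 141.61270832]
cap top [151 159  15  14 172] [158.20930233 165.38372093] [0.5699 0.3508 0.086 ]
cap side [245 139  12  12 130] [250.65384615 144.46923077] [0.5624 0.3376 0.086 ]
0.095
0.2 1534 xmin 0.556 zmax 0.186
0.23 1521 xmin 0.551 zmax 0.186
0.26 731 xmin 0.551 zmax 0.187
0.29 5 xmin 0.756 zmax 0.18
0.38 1222 xmin 0.79 zmax 0.355
0.41 859 xmin 0.79 zmax 0.355
0.15
0.2 1411 xmin 0.557 zmax 0.186
0.23 1410 xmin 0.552 zmax 0.186
0.26 730 xmin 0.557 zmax 0.187
0.29 5 xmin 0.756 zmax 0.18
0.38 1042 xmin 0.792 zmax 0.355
0.41 732 xmin 0.792 zmax 0.355
0.25
0.38 621 xmin 0.792 zmax 0.355
0.41 450 xmin 0.792 zmax 0.355
```

Emit:
carry_out(
  steps=[-1,-5,0,0,0,0,-2,-10,0,0,0,0,-3,-15,0,0,0,0,-4,-20,0,0,0,0,-5,-25,0,0,0,0,-6,-30,0,0,0,0,-7,-35,0,0,0,0,-8,-40,0,0,0,0,-9,-45,0,0,0,0,-10,-48,0,0,0,0],
  hand=0.3,
)

```text
time_s: 1.1
tcp_pos: [0.1952, 0.189, 0.2234]
eef_rot: [-3.108, -0.016, 2.788]
wrist_force: [0.4, -0.4, 0.1]
grip_width: 0.647
grip_force: 0.0
```

Emit:
carry_out(
  steps=[-4,0,0,0,0,0,-8,0,0,0,0,0,-12,0,0,0,0,0,-16,0,0,0,0,0,-20,0,0,0,0,0,-20,0,0,0,0,0,-20,0,0,0,0,0],
)

```text
time_s: 1.8
tcp_pos: [0.3829, 0.1207, 0.2213]
eef_rot: [-3.111, -0.016, 2.786]
wrist_force: [0.3, -0.0, -0.3]
grip_width: 0.649
grip_force: 0.0
```

```bash
cat >> h.py <<'E'
def plan(target,yaw=None):
    s=ctrl.read_state(); T=Rm(s['eef_rot']); p=np.array(s['tcp_pos'])
    print('t',s['time_s'],'p',p.round(4),'rot',s['eef_rot'].round(3),'j',s['joints'].round(2),'F',s['wrist_force'].round(1),'w',round(s['grip_width'],3))
    print('tool cm',(T.T@(np.array(target)-p)*100).round(2))
    if yaw is not None: print('rotvec',R.from_matrix(T.T@Rm([np.pi,0,yaw])).as_rotvec().round(3))
E
python3 -c "
from h import *
plan([.471,-.2533,.2],2.788)"
```

```text
t 1.8 p [0.3829 0.1207 0.2213] rot [-3.111 -0.016  2.786] j [ 0.25 -0.49  1.96 -0.02  1.7  -0.96] F [ 0.3 -0.  -0.3] w 0.649
tool cm [-21.3  -31.93   2.77]
rotvec [-0.031 -0.016 -0.002]
```

Emit:
carry_out(
  steps=[-2.7,-4,0,0,0,0,-5.3,-8,0,-0.031,-0.016,0,-8,-12,0,-0.031,-0.016,0,-10.7,-16,0,-0.031,-0.016,0,-13.3,-20,0,-0.031,-0.016,0,-16,-24,0.5,-0.031,-0.016,0,-18.7,-28,1.5,-0.031,-0.016,0,-21.3,-31.9,2.8,-0.031,-0.016,0,-21.3,-31.9,2.8,-0.031,-0.016,0,-21.3,-31.9,2.8,-0.031,-0.016,0],
)

```text
time_s: 2.8
tcp_pos: [0.4713, -0.252, 0.2002]
eef_rot: [3.14, 0.001, 2.787]
wrist_force: [-0.3, 0.8, 0.1]
grip_width: 0.651
grip_force: 0.0
```

```bash
python3 -c "
from h import *
plan([.471,-.2533,.081],2.788)
im,d=grab('side'); print(proj('side',[.471,-.2533,.101]),proj('side',ctrl.read_state()['tcp_pos']))
cv2.imwrite('pics/s1.png',cv2.resize(im[150:330,260:500,::-1],None,fx=3,fy=3))"
```

```text
t 2.8 p [ 0.4713 -0.252   0.2002] rot [3.140e+00 1.000e-03 2.787e+00] j [-0.54 -0.19  1.77  0.    1.56 -1.76] F [-0.3  0.8  0.1] w 0.651
tool cm [-1.000e-02 -1.600e-01  1.192e+01]
rotvec [ 0.002  0.001 -0.001]
[349.36108838 265.7800882 ] [352.13254685 235.25890843]
```

View pics/s1.png

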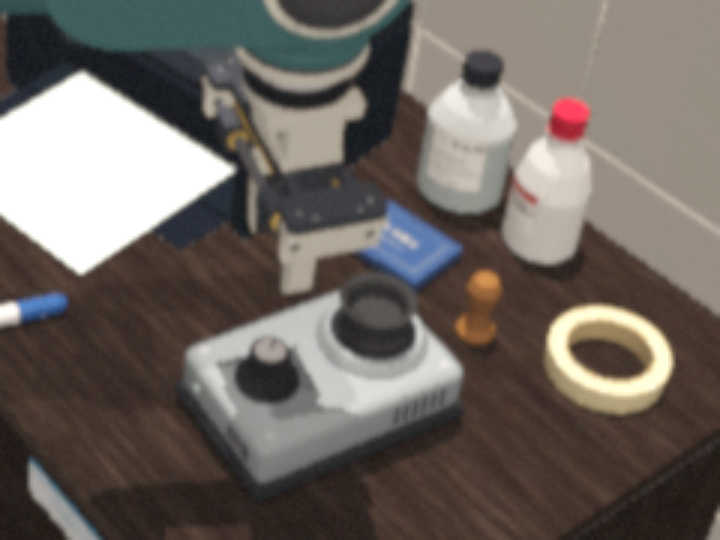

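The side view shows the gripper hovering over the dial (dial top at crop (270,348)), with the near finger at (295,285) and nothing in the way. I'll descend and grip.

Emit:
carry_out(
  steps=[0,-0.15,2.5,0,0,0,0,-0.15,5,0,0,0,0,-0.15,7.5,0,0,0,0,-0.15,9.5,0,0,0,0,-0.15,11,0,0,0,0,-0.15,11.8,0,0,0,0,-0.15,11.8,0,0,0,0,-0.15,11.8,0,0,0],
)

```text
time_s: 3.65
tcp_pos: [0.4718, -0.2538, 0.0834]
eef_rot: [3.141, 0.003, 2.788]
wrist_force: [-0.2, -0.6, 0.3]
grip_width: 0.652
grip_force: 0.0
```

Emit:
carry_out(
  steps=[0,0,0,0,0,0,0,0,0,0,0,0,0,0,0,0,0,0,0,0,0,0,0,0,0,0,0,0,0,0,0,0,0,0,0,0,0,0,0,0,0,0,0,0,0,0,0,0],
  hand=-1,
  force=25,
)

```text
time_s: 4.45
tcp_pos: [0.4714, -0.2541, 0.0825]
eef_rot: [3.141, 0.002, 2.788]
wrist_force: [-0.5, -1.2, 2.2]
grip_width: 0.334
grip_force: 25.0
```

```bash
python3 -c "
from h import *
plan([.471,-.2533,.075],2.788)"
```

```text
t 4.45 p [ 0.4714 -0.2541  0.0825] rot [3.141e+00 2.000e-03 2.788e+00] j [-0.54 -0.12  1.9   0.    1.36 -1.76] F [-0.5 -1.2  2.2] w 0.334
tool cm [0.07 0.06 0.75]
rotvec [ 0.001  0.002 -0.   ]
```

Emit:
carry_out(
  steps=[0,0,0.2,0,0,0,0,0,0.4,0,0,0,0,0,0.6,0,0,0,0,0,0.65,0,0,0,0,0,0.65,0,0,0],
)

```text
time_s: 4.95
tcp_pos: [0.4715, -0.2541, 0.0764]
eef_rot: [3.141, 0.002, 2.788]
wrist_force: [-3.9, -1.1, 10.7]
grip_width: 0.333
grip_force: 25.1
```

Emit:
carry_out(
  steps=[0,0,0,0,0,0.14,0,0,0,0,0,0.28,0,0,0,0,0,0.42,0,0,0,0,0,0.56,0,0,0,0,0,0.7,0,0,0,0,0,0.84,0,0,0,0,0,0.98,0,0,0,0,0,1.12,0,0,0,0,0,1.26,0,0,0,0,0,1.36],
)

```text
time_s: 5.95
tcp_pos: [0.4716, -0.254, 0.0764]
eef_rot: [3.139, -0.001, 1.422]
wrist_force: [-3.4, 0.1, 9.3]
grip_width: 0.335
grip_force: 25.1
```

Emit:
carry_out(
  steps=[0,0,0,0,0,0.04,0,0,0,0,0,0.06,0,0,0,0,0,0.06,0,0,0,0,0,0.06],
)

```text
time_s: 6.35
tcp_pos: [0.4716, -0.254, 0.0764]
eef_rot: [3.139, -0.001, 1.368]
wrist_force: [-2.7, 0.1, 10.2]
grip_width: 0.33
grip_force: 25.1
```

```bash
python3 -c "
from h import *
plan([.471,-.2533,.2],2.788)
print(ctrl.read_state()['wrist_torque'])"
```

```text
t 6.35 p [ 0.4716 -0.254   0.0764] rot [ 3.139e+00 -1.000e-03  1.368e+00] j [-0.54 -0.12  1.91  0.    1.35 -0.34] F [-2.7  0.1 10.2] w 0.33
tool cm [  0.07  -0.04 -12.36]
rotvec [ 3.00e-03  1.00e-03 -1.42e+00]
[-0.119887    0.62032605  0.26922559]
```

Emit:
carry_out(
  steps=[0,0,0,0,0,0.05,0,0,0,0,0,0.1,0,0,0,0,0,0.1],
)

```text
time_s: 6.65
tcp_pos: [0.4717, -0.2539, 0.0763]
eef_rot: [3.139, -0.001, 1.266]
wrist_force: [-0.9, 0.9, 8.1]
grip_width: 0.329
grip_force: 25.1
```

```bash
python3 -c "
from h import *
plan([.471,-.2533,.2],2.788)
print(ctrl.read_state()['wrist_torque'])"
```

```text
t 6.65 p [ 0.4717 -0.2539  0.0763] rot [ 3.139e+00 -1.000e-03  1.266e+00] j [-0.54 -0.12  1.91  0.    1.35 -0.24] F [-0.9  0.9  8.1] w 0.329
tool cm [  0.05  -0.05 -12.37]
rotvec [ 3.000e-03  1.000e-03 -1.522e+00]
[-0.08960456  0.40463415  0.42641913]
```

Emit:
carry_out(
  steps=[0,0,0,0,0,0,0,0,0,0,0,0,0,0,0,0,0,0,0,0,0,0,0,0],
  hand=0.3,
)

```text
time_s: 7.05
tcp_pos: [0.4713, -0.2538, 0.0756]
eef_rot: [3.14, -0.001, 1.268]
wrist_force: [-0.4, -0.6, 0.9]
grip_width: 0.62
grip_force: 0.0
```

Emit:
carry_out(
  steps=[0,0,-1,0,0,0,0,0,-3,0,0,0,0,0,-6,0,0,0,0,0,-10,0,0,0,0,0,-14,0,0,0,0,0,-18,0,0,0,-4,0,-22,0,0,0,-8,0,-24,0,0,0,-12,0,-24,0,0,0,-16,0,-24,0,0,0],
)

```text
time_s: 8.05
tcp_pos: [0.4225, -0.4083, 0.3176]
eef_rot: [3.138, -0.0, 1.268]
wrist_force: [0.2, 0.1, 0.0]
grip_width: 0.65
grip_force: 0.0
```

```bash
python3 -c "
from h import *
plan([.5702,.351,.3],1.57)
im,d=grab('top'); cv2.imwrite('pics/t2.png',cv2.resize(im[110:240,370:500,::-1],None,fx=4,fy=4,interpolation=2))"
```

```text
t 8.05 p [ 0.4225 -0.4083  0.3176] rot [ 3.138 -0.     1.268] j [-0.81 -0.09  1.49  0.    1.74 -0.51] F [0.2 0.1 0. ] w 0.65
tool cm [76.88 -8.55  1.73]
rotvec [ 0.004  0.    -0.302]
```

View pics/t2.png

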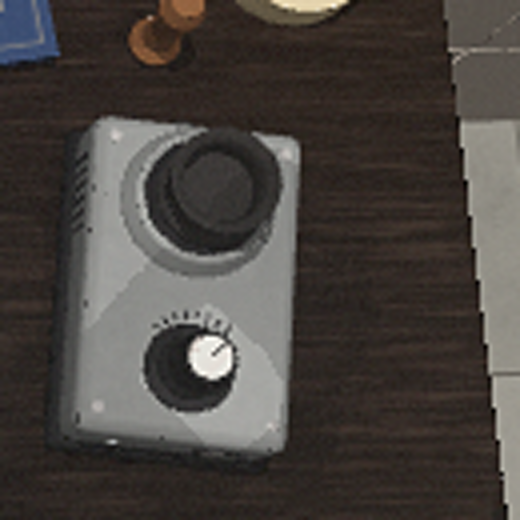

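The dial's pointer has swung from upper left to upper right at crop (220,350), about 80°, so it is at full speed. The cup rim centre is at crop (226,182). Next is the vial.

Emit:
carry_out(
  steps=[4.8,-0.53,0,0,0,0,9.6,-1.07,0,0,0,0,14.4,-1.6,0,0,0,-0.1,19.2,-2.13,0,0,0,-0.2,24,-2.67,0,0,0,-0.3,28.8,-3.2,0,0,0,-0.3,33.6,-3.74,0,0,0,-0.3,38.4,-4.3,0,0,0,-0.3,43.2,-4.8,0,0,0,-0.3,48,-5.3,0,0,0,-0.3],
  hand=0.6,
)

```text
time_s: 9.1
tcp_pos: [0.5155, 0.0693, 0.3171]
eef_rot: [3.138, -0.001, 1.568]
wrist_force: [0.9, 0.2, 0.5]
grip_width: 0.798
grip_force: 0.0
```

```bash
python3 -c "
from h import *
plan([.5702,.351,.2],1.57)
im,d=grab('top'); cv2.imwrite('pics/t3raw.png',im[...,::-1])
g=cv2.imread('pics/t2.png')"
```

```text
t 9.1 p [0.5155 0.0693 0.3171] rot [ 3.138e+00 -1.000e-03  1.568e+00] j [ 0.08 -0.23  1.62  0.    1.75  0.09] F [0.9 0.2 0.5] w 0.798
tool cm [28.18  5.35 11.75]
rotvec [ 0.003 -0.001 -0.002]
```

Emit:
carry_out(
  steps=[4.5,0.9,0,0,0,0,9,1.8,0,0,0,0,13.5,2.7,0,0,0,0,18,3.6,0,0,0,0,22.5,4.5,0,0,0,0,26,5.3,1,0,0,0,28.1,5.4,4,0,0,0,28.1,5.4,8,0,0,0,28.1,5.4,12,0,0,0,28.1,5.4,16,0,0,0],
)

```text
time_s: 10.15
tcp_pos: [0.5708, 0.3483, 0.1554]
eef_rot: [3.139, -0.001, 1.568]
wrist_force: [0.8, -0.5, 0.4]
grip_width: 0.797
grip_force: 0.0
```

Emit:
carry_out(
  steps=[0,0,2,0,0,0,0,0,4,0,0,0,0,0,4,0,0,0,0,0,4,0,0,0],
)

```text
time_s: 10.55
tcp_pos: [0.5712, 0.3482, 0.1174]
eef_rot: [3.139, -0.001, 1.568]
wrist_force: [0.3, 0.6, 0.0]
grip_width: 0.799
grip_force: 0.0
```

```bash
python3 -c "
from h import *
plan([.5702,.3505,.026],1.57)
im,d=grab('side'); c=im[60:240,160:360,::-1]; im2,d=grab('top'); c2=im2[80:260,80:280,::-1]
cv2.imwrite('pics/v3.png',cv2.resize(np.hstack([c,c2]),None,fx=2,fy=2,interpolation=2))"
```

```text
t 10.55 p [0.5712 0.3482 0.1174] rot [ 3.139e+00 -1.000e-03  1.568e+00] j [ 0.51  0.15  1.57 -0.    1.42  0.51] F [0.3 0.6 0. ] w 0.799
tool cm [ 0.22 -0.12  9.14]
rotvec [ 0.002 -0.001 -0.002]
```

View pics/v3.png

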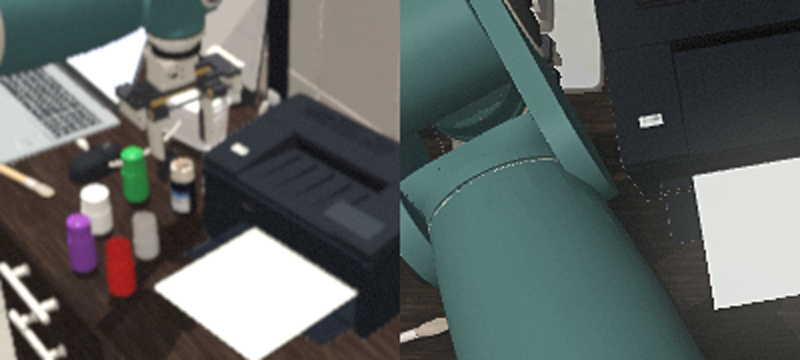

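The left half (side view) shows the vial cap at crop (181,163), exactly where (0.5706, 0.3515) projects. The fingers straddle it along x, so I'll descend and grip.

Emit:
carry_out(
  steps=[0.3,-0.1,2,0,0,0,0.3,-0.1,4,0,0,0,0.3,-0.1,6,0,0,0,0.3,-0.1,8,0,0,0,0.3,-0.1,9.1,0,0,0,0.3,-0.1,9.1,0,0,0,0.3,-0.1,9.1,0,0,0],
)

```text
time_s: 11.35
tcp_pos: [0.5707, 0.3515, 0.0267]
eef_rot: [3.138, -0.001, 1.568]
wrist_force: [1.0, 0.7, 0.1]
grip_width: 0.798
grip_force: 0.0
```

Emit:
carry_out(
  steps=[0,0,0,0,0,0,0,0,0,0,0,0,0,0,0,0,0,0,0,0,0,0,0,0,0,0,0,0,0,0,0,0,0,0,0,0,0,0,0,0,0,0,0,0,0,0,0,0],
  hand=-1,
  force=35,
)

```text
time_s: 12.15
tcp_pos: [0.5703, 0.3512, 0.0255]
eef_rot: [3.139, -0.001, 1.568]
wrist_force: [-0.0, -0.5, 1.4]
grip_width: 0.423
grip_force: 35.0
```

Emit:
carry_out(
  steps=[0,0,-1,0,0,0,0,0,-3,0,0,0,0,0,-6,0,0,0,0,0,-10,0,0,0,0,0,-14,0,0,0,0,0,-18,0,0,0,0,0,-22,0,0,0,0,0,-26,0,0,0,0,0,-28,0,0,0,0,0,-28,0,0,0],
)

```text
time_s: 13.15
tcp_pos: [0.57, 0.3513, 0.3094]
eef_rot: [3.135, -0.003, 1.568]
wrist_force: [0.4, 0.4, -0.8]
grip_width: 0.421
grip_force: 35.0
```

```bash
python3 -c "
from h import *
plan([.572,-.269,.24],1.57)
im,d=grab('side'); cv2.imwrite('pics/l.png',cv2.resize(im[0:240,120:360,::-1],None,fx=2,fy=2,interpolation=2))"
```

```text
t 13.15 p [0.57   0.3513 0.3094] rot [ 3.135e+00 -3.000e-03  1.568e+00] j [ 0.51  0.09  1.32 -0.    1.72  0.52] F [ 0.4  0.4 -0.8] w 0.421
tool cm [-62.05   0.34   6.75]
rotvec [ 0.007 -0.003 -0.002]
```

View pics/l.png

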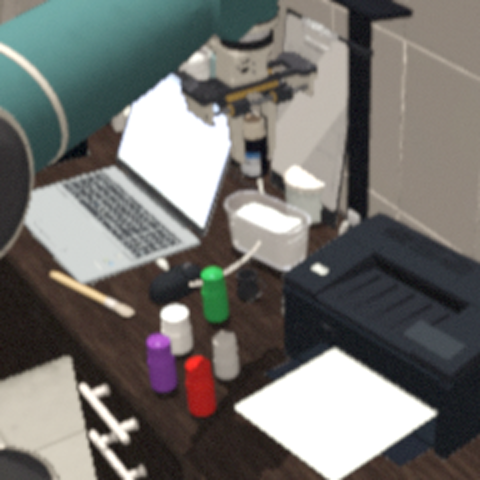

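The side view shows the vial gripped upright at crop (255,145), with the jars and look-alikes undisturbed. Next I carry it over the printer.

Emit:
carry_out(
  steps=[-4,0,0,0,0,0,-8.5,0,0,0,0,0,-13,0.1,0,0,0,0,-17.5,0.1,0,0,0,0,-22,0.1,0,0,0,0,-26.5,0.2,0,0,0,0,-31,0.2,0,0,0,0,-35.5,0.2,0,0,0,0,-40,0.2,0,0,0,0,-44.5,0.3,0,0,0,0],
)

```text
time_s: 14.2
tcp_pos: [0.5705, -0.0956, 0.303]
eef_rot: [-3.141, -0.001, 1.568]
wrist_force: [-0.4, -0.1, -1.3]
grip_width: 0.418
grip_force: 35.0
```

Emit:
carry_out(
  steps=[-4.5,0,0,0,0,0,-9,0,0,0,0,0,-13,0,0,0,0,0,-16,0,1,0,0,0,-17.6,0.1,3,0,0,0,-17.6,0.1,6,0,0,0,-17.6,0.1,9,0,0,0,-17.6,0.1,12,0,0,0,-17.6,0.1,12,0,0,0,-17.6,0.1,12,0,0,0],
)

```text
time_s: 15.2
tcp_pos: [0.5716, -0.2697, 0.1844]
eef_rot: [3.141, -0.001, 1.568]
wrist_force: [-0.5, 0.3, -0.5]
grip_width: 0.422
grip_force: 35.0
```

```bash
python3 -c "
from h import *
plan([.572,-.269,.119],1.57)
print(proj('side',[.572,-.269,.111]),proj('top',[.572,-.269,.111]))
im,d=grab('side'); c=im[150:320,290:470,::-1]; im2,d=grab('top'); c2=im2[80:250,350:530,::-1]
cv2.imwrite('pics/v4.png',cv2.resize(np.hstack([c,c2]),(800,378),interpolation=2))"
```

```text
t 15.2 p [ 0.5716 -0.2697  0.1844] rot [ 3.141e+00 -1.000e-03  1.568e+00] j [-0.48  0.03  1.58  0.    1.52 -0.48] F [-0.5  0.3 -0.5] w 0.422
tool cm [0.06 0.04 6.54]
rotvec [ 0.    -0.001 -0.002]
[385.65588952 249.27987611] [427.1466257  154.38757409]
```

View pics/v4.png

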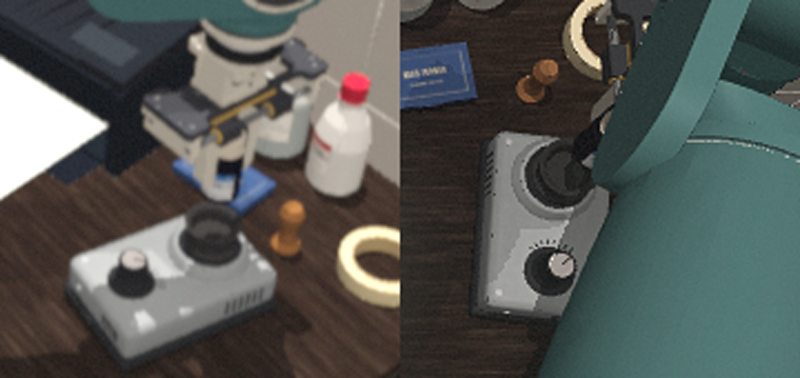

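The vial hangs upright about 48 mm above the cup. The rim ellipse is at side crop (212,219), against a predicted (212.5,220), so they line up. I'll lower it gently.

Emit:
carry_out(
  steps=[0.06,0.04,2,0,0,0,0.06,0.04,3.5,0,0,0,0.06,0.04,4.5,0,0,0,0.06,0.04,5,0,0,0,0.06,0.04,5.4,0,0,0,0.06,0.04,5.7,0,0,0,0.06,0.04,5.7,0,0,0,0.06,0.04,5.7,0,0,0],
)

```text
time_s: 16.1
tcp_pos: [0.5727, -0.2694, 0.1284]
eef_rot: [3.139, -0.0, 1.568]
wrist_force: [0.2, -0.4, -0.3]
grip_width: 0.423
grip_force: 35.0
```

Emit:
carry_out(
  steps=[0,0,0.2,0,0,0,0,0,0.4,0,0,0,0,0,0.6,0,0,0,0,0,0.8,0,0,0,0,0,0.8,0,0,0,0,0,0.8,0,0,0],
)

```text
time_s: 16.7
tcp_pos: [0.5726, -0.2693, 0.12]
eef_rot: [3.14, -0.001, 1.568]
wrist_force: [-0.5, 1.2, -0.7]
grip_width: 0.422
grip_force: 35.0
```

Emit:
carry_out(
  steps=[0,0,0.1,0,0,0,0,0,0.2,0,0,0,0,0,0.3,0,0,0,0,0,0.4,0,0,0,0,0,0.4,0,0,0,0,0,0.4,0,0,0],
)

```text
time_s: 17.3
tcp_pos: [0.5727, -0.2693, 0.1163]
eef_rot: [3.139, -0.0, 1.568]
wrist_force: [-0.1, 0.6, 3.9]
grip_width: 0.423
grip_force: 35.0
```

Emit:
carry_out(
  steps=[0,0,0.15,0,0,0,0,0,0.3,0,0,0,0,0,0.45,0,0,0,0,0,0.6,0,0,0,0,0,0.6,0,0,0,0,0,0.6,0,0,0],
  force=50,
)

```text
time_s: 17.9
tcp_pos: [0.5727, -0.2694, 0.1106]
eef_rot: [3.139, -0.0, 1.568]
wrist_force: [-3.1, 0.2, 9.1]
grip_width: 0.418
grip_force: 50.0
```

Emit:
carry_out(
  steps=[0,0,0.1,0,0,0,0,0,0.2,0,0,0,0,0,0.25,0,0,0,0,0,0.25,0,0,0,0,0,0.25,0,0,0],
)

```text
time_s: 18.4
tcp_pos: [0.5728, -0.2695, 0.1094]
eef_rot: [3.138, 0.0, 1.568]
wrist_force: [-7.5, 2.3, 20.1]
grip_width: 0.419
grip_force: 50.1
```

Emit:
carry_out(
  steps=[0,0,0,0,0,0,0,0,0,0,0,0,0,0,0,0,0,0,0,0,0,0,0,0,0,0,0,0,0,0],
)

```text
time_s: 18.9
tcp_pos: [0.5728, -0.2695, 0.1094]
eef_rot: [3.138, 0.0, 1.568]
wrist_force: [-7.0, 3.5, 18.9]
grip_width: 0.419
grip_force: 50.1
```

```bash
python3 -c "
from h import *
plan([.572,-.269,.1095],1.57)
im,d=grab('side'); c=im[150:320,290:470,::-1]; c2=im[80:250,140:320,::-1]
cv2.imwrite('pics/v5.png',cv2.resize(np.hstack([c,c2]),(800,378),interpolation=2))"
```

```text
t 18.9 p [ 0.5728 -0.2695  0.1094] rot [3.138 0.    1.568] j [-0.48  0.07  1.67  0.    1.4  -0.48] F [-7.   3.5 18.9] w 0.419
tool cm [ 0.05 -0.08 -0.01]
rotvec [ 0.003  0.    -0.002]
```

View pics/v5.png

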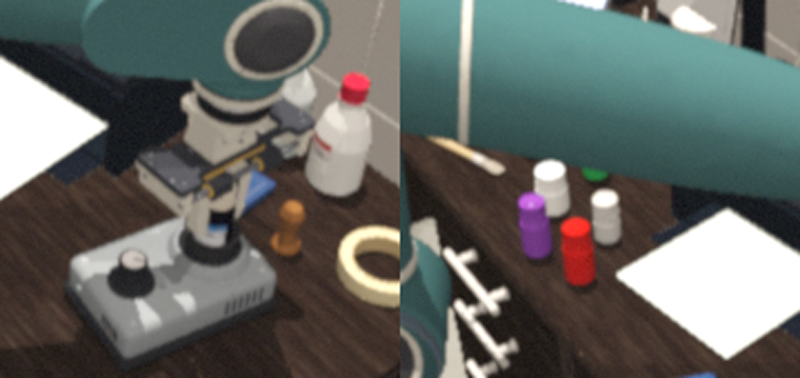

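The vial sits upright in the cup at crop (212,235) with the cup fully down, and the fingers clear the rim. The dial is untouched and the jars are standing.

```bash
python3 -c "
from h import *
print(order.close_job())"
```

```text
the job is handed in; nothing more can be done
None
```

I handed the job in at about 19 s: the dial is at its full-speed stop, and the vial is seated upright in the cup, still gripped and pressed to the cup's stop (about 19 N at the wrist); both jars stand where they were.

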